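# Dock the probe-disinfectant carrier and open its push-and-turn cap

## Robot

A 7-joint arm with a two-finger parallel gripper is mounted at the origin on the work surface. World frame = base frame: x ahead of the robot, y to its left, z up, the work surface at z = 0. Lengths are in m, angles in rad, forces in N, time in s.
With the tool pointing down it reaches from about 0.35 to 0.9 m from the base axis. Payload 8.1 kg.
Tool frame: the origin (TCP) lies midway between the tips of the shut fingers; the grasp point (between the pads) lies behind it (arm.tcp_to_grasp is the z of the grasp point in the tool frame, in m); z points along the fingers, y is the line along which they close (so a half turn about z gives the same grasp; the last joint's range is limited). The gripper opens to 92 mm and grips with 3 to 60 N. Pads are 19 mm wide; open, the fingers measure 130 mm over their backs; the gripper's body (75 mm by 190 mm) begins 47 mm behind the grasp point.
Start: joints at [-0.103, 0.434, 0.025, 1.573, -0.012, 1.134, -0.075], TCP at [0.625, -0, 0.198] pointing down, gripper open.
Joint ranges: [-2.62, 2.62], [-0.44, 2.09], [-1.27, 1.32], [0.08, 2.57], [-1.32, 4.46], [0.12, 2], [-2.74, 2.74]. Speed limits (rad/s): [2.22, 2.22, 3.01, 3.01, 3.14, 3.14, 3.14].

## Interface

Orientations are given as a rotation vector (axis times angle).
In Python, from cell import readout, vision, arm gives the robot as it stands.
- The arm moves only by the tool carry_out, never from a script. Its argument "increments" is one flat list of numbers, 6 for each row, row after row: the shift along the world's x, y, z in mm, then the turn, a rotation vector about the world's x, y, z in rad. In form: [tx, ty, tz, wx, wy, wz, tx, ty, tz, wx, wy, wz, ...]. A call has 1 to 20 rows; each row shifts and turns the commanded pose from where the row before left it; what a row does not reach is not made up. A row lasts 1/8 s, in which the tool goes at most 62.5 mm and 10.7 degrees, less where a joint would pass 70% of its speed; a pose out of reach is approached as far as the arm can. A call with a gripper value outside its range is refused whole. "grip" is the closure, from 0 (fully open) to 1 (shut), set as the call begins (left out, the last holds). The fingers move at their own pace and stop on an object; "newtons" is the grip in N (left out, the last holds). Time passes only in rows, so rows that do not move let the fingers close. It gives the time, the measured TCP pose, the force, the opening and the grip force at its end, in the units of the state.
- readout.observe(): the state, without advancing time (a new reading comes with each control period).
- vision.get_image(name): name is "scene" or "side" or "wrist"; returns the picture (480x640x3 uint8, red, green, blue); there is no depth.
- vision.calibration(name): a dict with "fov_y" (degrees; the focal length in pixels is half the picture's height over the tangent of half this angle, whatever the lens; pixels are square), "cx", "cy" (the principal point, pixels), "pose" (4x4, takes a point from camera to world coordinates). Camera axes: x right, y up, looking along -z (the intrinsics and any distortion apply to the point x, -y, -z); pixel columns grow to the right and rows downward; lengths in m; the calibration is good to about 2 mm. A picture is of the moment at which its call begins: read the wrist's pose just before it. calibration takes no time and is no camera call; for the wrist camera it gives the pose at the moment of the call.
- arm.sign_off(): hands the job in; it is judged then, once.
The state is a dict: "clock": time; "joints": joint angles; "dq": joint speeds; "joint_efforts": joint torques, N m; "position": TCP position; "ee_rot": TCP orientation; "force": force on the tool from outside, world axes, zero at the start; "ft_torque": the same for the moment, N m; "width": opening from 0.0 (shut) to 1.0 (fully open); "gripper_force": force on a finger pad.
Only numpy, scipy, OpenCV 4.12 (cv2) and the standard library are available. Lean on these libraries where they do the work, as an engineer would, in place of code of your own. Each camera call takes 0.05 s, during which the arm holds its last target. There are 200 camera calls.

## Task

Slide the white carrier with the amber bottle fully home into the slotted grey dock, flat on the trolley. Then, with the carrier home, press the bottle's white safety cap down and twist it anticlockwise until it comes free. Finish while holding the freed cap level in the gripper, about 6 cm straight above the open bottle, with the carrier still fully home and the gel bottle, towel roll and steel bowl left alone.

Things in the scene. Friction and masses are not known exactly. Their poses are not given: they have to be found in the camera images.
- dock: Grey dock with blue lips, fixed, 144 mm wide, 22 mm high. Origin: on the trolley surface where the carrier's origin lies when fully home; its axes then agree with the carrier's. Its mouth faces its +y, the carrier slides in along its -y. End stop's face at y = -60 mm. No floor: the carrier slides on the trolley. Yaw within 0.35 rad of 0.
- dock_mouth (a point): Middle of the slot's entrance on the trolley surface, at y = +45 mm of the dock. From here inwards the rails' inner faces are at x = -58 and +58 mm and lips, 14 mm above the surface, reach in to x = +-48 mm. Outwards, flared walls 13 mm high widen to about x = +-77 mm at y = +85 mm.
- carrier: White tray, loose, with the amber bottle clipped in for good; about 0.6 kg together. Origin: underside, on the bottle's axis, z up. Base plate 110 mm wide (x), 8 mm thick, from y = -60 (leading end) to +125 mm; 24 mm high walls at x = +-42, y = -48 and +113 mm. Upright blue grip tab near its +y end. Yaw at start within 0.35 rad of 0.
- tab_top (a point): Middle of the top edge of the carrier's blue grip tab, 105 mm from the carrier's origin along its +y, 78 mm above its underside. The tab is a plate 60 mm wide (x), 8 mm thick (y), free from 24 to 78 mm height; about 65 mm lie free between it and the bottle.
- bottle: Amber bottle, part of the carrier. Origin at the middle of its foot, 8 mm above the carrier's underside, axes as the carrier's. Body 68 mm in diameter to 58 mm high, shoulder up to 76 mm, neck 32 mm in diameter up to 105 mm (bottle heights above its foot).
- bottle_mouth (a point): Middle of the rim of the bottle's neck, 105 mm above the bottle's foot, on its axis.
- cap: White round ribbed safety cap, 50 mm in diameter, 34 mm high, 40 g, loose part. Origin: middle of its underside, z up; on the bottle it is 92 mm above the bottle's foot (100 mm above the trolley), axes as the bottle's. Lugs inside sit under ledges of the neck: as it sits it can neither be lifted nor turned (5 degrees and 1.5 mm sideways of play).
- cap_top (a point): Middle of the cap's flat top (red arrow), 34 mm above its underside. Pushed down by more than 3.5 mm against a spring (4 N at rest, 0.5 N more per mm; bottoms at 9 mm) the cap turns anticlockwise seen from above; turned 50 to 130 degrees from the start it lifts straight off. Grip across its diameter, from any side.
- gel_bottle: Bystander: white gel bottle with blue label, 54 mm in diameter, 170 mm high, standing loose. Origin at the middle of its foot.
- towel_roll: Bystander: white paper towel roll standing on end, 110 mm in diameter, 220 mm high, loose. Origin at the middle of its foot.
- bowl: Bystander: small steel bowl, 110 mm in diameter, 45 mm high, loose. Origin at the middle of its foot.

How it is judged:
By the outcome, as a careful person would: the job done as asked, in the order asked, and still so for the second after the job is handed in, while the arm keeps its last pose, push and grip.
It also fails if it takes over 64 s, if anything falls off the work surface, if the arm or the gripper's body presses on something with over 40 N, if the wrist force passes 120 N, or if a joint passes its speed limit or range.

## Working session

There is one attempt and no reset: what is moved stays moved. The work goes in short steps, Python scripts to look and compute and a tool call to move; the robot and the scene stay as the last step left them, time stands still between calls to the robot, and variables do not carry over. Pictures are saved under pics/ and viewed, at most 10 in all, crops included, and the job is handed in when it is done.

Besides the shell and the picture viewer there is one more tool, called after "Request:" as name(argument=value, ...) on one line, values as JSON. carry_out: Moves the arm, as the interface text tells. Its arguments: {"type":"object","properties":{"increments":{"type":"array","items":{"type":"number"}},"grip":{"type":"number"},"newtons":{"type":"number"}},"required":["increments"]}

```bash
ls; mkdir -p pics
python3 - <<'E'
from cell import readout, vision, arm
import cv2, numpy as np
s=readout.observe(); print(s, arm.tcp_to_grasp)
for n in ("scene","side","wrist"):
    c=vision.calibration(n); print(n,{k:(np.round(v,4).tolist() if k=='pose' else v) for k,v in c.items()})
    cv2.imwrite(f"pics/{n}0.png",vision.get_image(n)[:,:,::-1])
E
```

```text
pics
{'clock': 0.0, 'joints': array([-0.10257461,  0.4352129 ,  0.02495731,  1.57412945, -0.01158748,
        1.13401586, -0.07511692]), 'dq': array([-4.27090895e-05,  2.15067913e-03, -9.80035420e-04, -1.11617342e-03,
        4.25033037e-04, -6.34408900e-04,  3.59562042e-04]), 'joint_efforts': array([ 3.89017032e-04, -6.67853522e+01,  9.84863900e-01, -3.14464223e+01,
       -6.05165795e-02,  4.27553023e-02,  1.12382318e-04]), 'position': array([ 6.24416038e-01, -7.48385480e-05,  1.96838604e-01]), 'ee_rot': array([-2.22081287e+00, -2.22060646e+00,  1.95953298e-03]), 'force': array([0.28986668, 0.13547947, 0.15479304]), 'ft_torque': array([ 0.02331111, -0.00151052, -0.03204917]), 'gripper_force': 0.0, 'width': 1.0030426224423836} -0.0188
scene {'fov_y': 50.31221658851575, 'cx': 315.88309601857463, 'cy': 235.0413573379821, 'pose': [[-0.6242, -0.6641, 0.4114, 0.962], [0.7812, -0.5327, 0.3254, 0.284], [0.0031, 0.5245, 0.8514, 0.987], [0.0, 0.0, 0.0, 1.0]]}
side {'fov_y': 52.49429398757222, 'cx': 316.1154717992729, 'cy': 232.0768521765454, 'pose': [[0.9985, 0.028, -0.0474, 0.4805], [-0.0545, 0.6258, -0.7781, -0.9632], [0.0078, 0.7795, 0.6264, 0.8626], [0.0, 0.0, 0.0, 1.0]]}
wrist {'fov_y': 70.85337370287681, 'cx': 318.5303155537012, 'cy': 241.8435074086639, 'pose': [[1.0, -0.001, 0.0013, 0.626], [0.0006, 0.9625, 0.2714, 0.0736], [-0.0016, -0.2714, 0.9625, 0.385], [0.0, 0.0, 0.0, 1.0]]}
```

View pics/scene0.png

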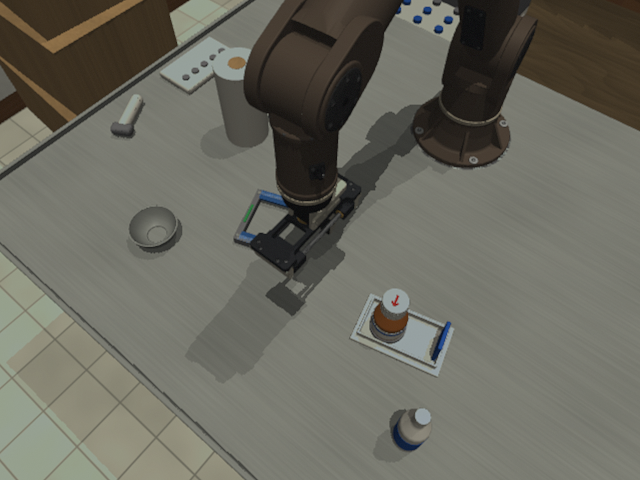

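View pics/side0.png

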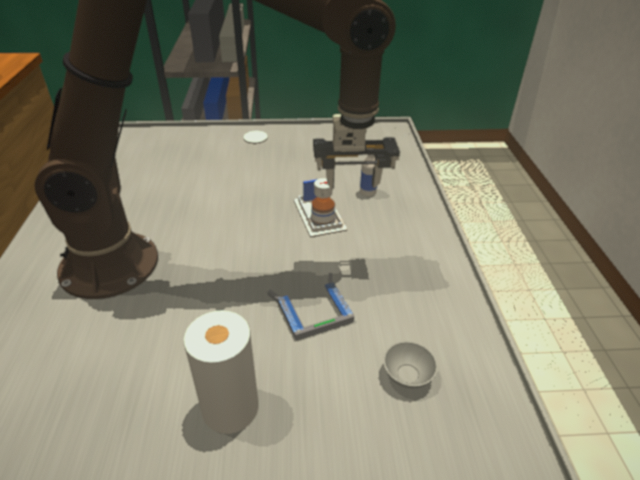

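View pics/wrist0.png

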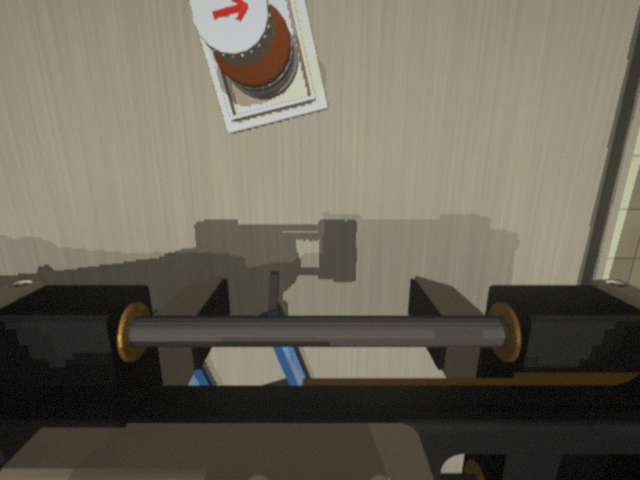

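The scene view shows the carrier with bottle (cap at about (396,300), tab at about (442,340)). The side view shows the dock unobstructed (blue lips at about (290,315) and (340,300)), with the mouth facing away, towards +y. The wrist view shows the cap at the upper edge. The bystanders are clear of the path, so I'll measure next.

```bash
cat > h.py <<'E'
import cv2, numpy as np
from cell import readout, vision, arm
def K(c):
    f=240/np.tan(np.radians(c["fov_y"])/2); return f,c["cx"],c["cy"]
def cast(c,px,z):
    f,cx,cy=K(c); px=np.atleast_2d(np.asarray(px,float)); P=np.asarray(c["pose"])
    d=np.c_[(px[:,0]-cx)/f,-(px[:,1]-cy)/f,-np.ones(len(px))]@P[:3,:3].T
    o=P[:3,3]; return o+d*((z-o[2])/d[:,2])[:,None]
def proj(c,X):
    f,cx,cy=K(c); P=np.asarray(c["pose"]); q=(np.atleast_2d(X)-P[:3,3])@P[:3,:3]
    return np.c_[cx+f*q[:,0]/-q[:,2],cy-f*q[:,1]/-q[:,2]]
def hsv(im): return cv2.cvtColor(im,cv2.COLOR_BGR2HSV)
def comps(m,amin=30):
    n,l,st,ce=cv2.connectedComponentsWithStats(m.astype(np.uint8)); 
    return [(l==i,st[i],ce[i]) for i in range(1,n) if st[i][4]>=amin]
def contour(m): return max(cv2.findContours(m.astype(np.uint8),cv2.RETR_EXTERNAL,cv2.CHAIN_APPROX_NONE)[0],key=len)[:,0,:]
def rect(p): 
    (c,s,a)=cv2.minAreaRect((p[:,:2]*1000).astype(np.float32)); return np.round(c,1),np.round(s,1),round(a,2)
E
python3 - <<'E'
from h import *
im=cv2.imread("pics/side0.png"); c=vision.calibration("side"); h=hsv(im)
m=(h[...,0]>95)&(h[...,0]<130)&(h[...,1]>90)&(h[...,2]>60)
for k,st,ce in comps(m):
    if st[1]>150: print("side blue",st,ce,rect(cast(c,contour(k),.022)))
g=(h[...,0]>45)&(h[...,0]<85)&(h[...,1]>80); g[:200]=0
for k,st,ce in comps(g): print("green",st,ce,cast(c,ce,.022)*1000)
im=cv2.imread("pics/scene0.png"); c=vision.calibration("scene"); h=hsv(im)
m=(h[...,0]>95)&(h[...,0]<130)&(h[...,1]>90)&(h[...,2]>60)
for k,st,ce in comps(m): 
    if st[1]>150:print("scene blue",st,ce,rect(cast(c,contour(k),.022)))
m=(h[...,1]<45)&(h[...,2]>150); m[:280]=0;m[400:]=0
for k,st,ce in comps(m,60): print("white",st,ce,rect(cast(c,contour(k),.008)))
r=((h[...,0]<8)|(h[...,0]>172))&(h[...,1]>120)&(h[...,2]>120); r[:280]=0;r[320:]=0
for k,st,ce in comps(r,8): print("red",st,ce,cast(c,ce,.134)*1000)
v=cv2.resize(im[270:400,330:480],None,fx=4,fy=4,interpolation=cv2.INTER_CUBIC)
s=cv2.imread("pics/side0.png")[260:345,255:370]; s=cv2.resize(s,(600,443),interpolation=cv2.INTER_CUBIC)
cv2.imwrite("pics/c1.png",np.vstack([cv2.resize(v,(346,300)),cv2.resize(s,(346,256))]))
E
```

```text
side blue [362 175   9  14  59] [366.6440678  179.91525424] (array([716.2, 330.4]), array([74.1, 25.4]), 81.94)
side blue [328 288  20  27 156] [337.05769231 301.61538462] (array([ 577.7, -177.9]), array([13.9, 91.5]), 20.83)
side blue [284 296  18  35 200] [292.87 315.54] (array([ 468. , -208.7]), array([ 21.9, 104.9]), 18.54)
green [314 319  21   8  49] [324.14285714 322.34693878] [[ 544.48706937 -242.16116629   22.        ]]
scene blue [259 191  27  15 200] [271.67 197.63] (array([ 478.1, -225.5]), array([24. , 66.2]), 19.55)
scene blue [240 231  16  10  86] [246.79069767 235.34883721] (array([ 592.5, -202.7]), array([16.6, 33.3]), 15.51)
scene blue [438 322  13  29 129] [443.62015504 335.79844961] (array([519.8, 258.4]), array([63.4,  8.4]), 13.43)
scene blue [401 438  21  12  70] [410.04285714 445.81428571] (array([732.9, 318.7]), array([16.9, 35.8]), 25.12)
white [  1 280  43  28 685] [ 22.4919708  290.92116788] (array([ 980.4, -492.6]), array([90.7, 44. ]), 89.39)
white [  0 288  23  43 515] [  7.41941748 309.34951456] (array([1017.8, -475.4]), array([98.2, 43.1]), 56.56)
whit
[... 379 characters left out ...]
075] (array([576.8, 119.6]), array([76.4, 19.9]), 25.38)
white [408 310  36  16  64] [425.546875 317.546875] (array([503.6, 208.5]), array([ 3.7, 75.5]), 13.62)
white [   0  313   43   63 1218] [ 16.50574713 338.19704433] (array([1055.3, -394.4]), array([94.9, 93.4]), 89.48)
white [  0 368  10  19 105] [  3.04761905 377.14285714] (array([1110.9, -358.6]), array([36.4, 16.4]), 56.56)
white [ 15 375  25  25 128] [ 26.4921875 387.8828125] (array([1098.5, -305.3]), array([71.2,  6.6]), 89.94)
white [  0 380  31  20 376] [ 12.2393617  392.20212766] (array([1124.2, -312.8]), array([59.7, 35.1]), 89.93)
red [392 296   7  10  24] [394.95833333 301.5       ] [[570.76413547 158.54677127 134.        ]]
```

Request:
carry_out(increments=[-10,-38,15,0,0,0,-10,-38,15,0,0,0,-10,-38,15,0,0,0,-10,-38,15,0,0,0,-10,-38,15,0,0,0,-10,-38,15,0,0,0,-10,-38,15,0,0,0,0,0,0,0,0,0,0,0,0,0,0,0,0,0,0,0,0,0])

```text
clock: 1.4
position: [0.5553, -0.2644, 0.302]
ee_rot: [-2.218, -2.223, -0.0]
force: [0.5, -0.6, 1.0]
width: 0.998
gripper_force: 0.0
```

Run:
```python
from h import *
s=readout.observe(); print(s["clock"],s["position"],s["ee_rot"],s["joints"].round(3))
c=vision.calibration("wrist"); im=vision.get_image("wrist")[:,:,::-1].copy(); cv2.imwrite("pics/wrist1.png",im)
np.save("w1.npy",c["pose"]); h=hsv(im)
m=(h[...,0]>95)&(h[...,0]<130)&(h[...,1]>90)&(h[...,2]>50)
for k,st,ce in comps(m): print("blue",st,ce,rect(cast(c,contour(k),.022)))
g=(h[...,0]>45)&(h[...,0]<85)&(h[...,1]>80)
for k,st,ce in comps(g): print("green",st,ce,rect(cast(c,contour(k),.022)))
```

```text
1.4 [ 0.55530819 -0.26441844  0.3020078 ] [-2.21834987e+00 -2.22273756e+00 -2.43742693e-04] [ 0.276  0.356  0.118  1.438 -0.043  1.351  0.398]
blue [ 318   85   41   86 1494] [338.37148594 127.19477912] (array([ 583.1, -168.2]), array([ 23. , 108.3]), 19.24)
blue [241 118  35  77 615] [258.16097561 155.50731707] (array([ 475.6, -204.1]), array([ 10.3, 105.1]), 19.29)
green [294 179  35  15 152] [310.46710526 185.68421053] (array([ 545.3, -241.9]), array([49.3,  5.9]), 19.45)
```

View pics/wrist1.png

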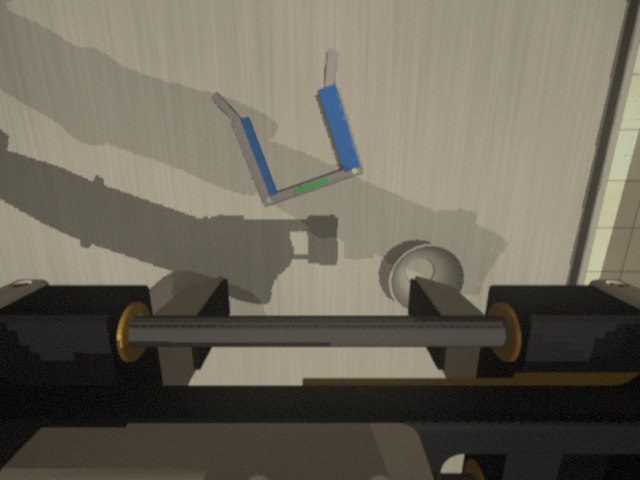

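The wrist view shows the whole dock: lips at about (338,127) and (258,155), green stop line at (310,186). That puts the dock origin at about (523.5, -180) mm with yaw 0.337. The carrier is at about (568.5, 158) with yaw 0.234, so the tab is at about (544, 260).

Request:
carry_out(increments=[-1,30,0,0,0,0.02,-1,52,0,0,0,0.024,-1,52,0,0,0,0.024,-1,52,0,0,0,0.024,-1,52,0,0,0,0.024,-1,52,0,0,0,0.024,-1,52,0,0,0,0.024,-1,52,0,0,0,0.024,-1,52,0,0,0,0.024,-1,50,-20,0,0,0.022,-1,30,-45,0,0,0,0,0,-45,0,0,0,0,0,-43,0,0,0,0,0,-20,0,0,0,0,0,0,0,0,0,0,0,0,0,0,0,0,0,0,0,0,0])

```text
clock: 3.58
position: [0.5447, 0.2606, 0.131]
ee_rot: [1.946, 2.465, 0.003]
force: [0.2, 0.7, -0.2]
width: 1.0
gripper_force: 0.0
```

Run:
```python
from h import *
s=readout.observe(); print(s["clock"],s["position"],s["ee_rot"],s["joints"].round(3))
ims=[]
for n in ("scene","wrist"):
    c=vision.calibration(n); im=vision.get_image(n)[:,:,::-1].copy(); ims.append(im); h=hsv(im)
    m=(h[...,0]>95)&(h[...,0]<130)&(h[...,1]>90)&(h[...,2]>50)
    for k,st,ce in comps(m): print(n,st,ce,rect(cast(c,contour(k),.078)))
    p=s["position"]; print(n,"tcp px",proj(c,p),"tab px",proj(c,[.544,.2604,.078]))
cv2.imwrite("pics/c2.png",np.hstack([cv2.resize(ims[0][230:430,300:500],(400,400),interpolation=cv2.INTER_CUBIC),cv2.resize(ims[1],(400,400))]))
```

```text
3.575 [0.5446899  0.26058163 0.13099336] [1.9462757  2.46503667 0.00329747] [-0.42   0.468 -0.163  1.7    0.089  0.978 -0.381]
scene [403   0   8   5  32] [406.4375   1.6875] (array([-264. , -354.5]), array([19. , 21.8]), 38.89)
scene [393   6   8   8  50] [396.5   9.2] (array([-216.5, -357.7]), array([33. , 20.1]), 34.1)
scene [423   7   9   7  45] [426.97777778   9.93333333] (array([-269.6, -287.8]), array([30.7, 20.1]), 23.76)
scene [414  16   8   7  45] [417.53333333  18.73333333] (array([-217.8, -286.7]), array([26.9, 20.8]), 38.87)
scene [445  16   8   8  49] [448.20408163  19.59183673] (array([-270.2, -217.3]), array([32.5, 19.7]), 31.07)
scene [435  25   8   8  49] [438.53061224  28.65306122] (array([-218.3, -218.5]), array([31.4, 19.4]), 31.65)
scene [259 191  46  20 396] [282.17171717 200.43434343] (array([ 500. , -177.2]), array([ 23.4, 101.9]), 19.55)
scene [240 231  47  20 288] [262.47569444 240.37152778] (array([ 603.1, -141.2]), array([ 17.6, 101. ]), 18.7)
scene [394 433  28  17 173] [404.8150289  443.58381503] (array([747.4, 310. ]), array([20.1, 44. ]), 15.54)
scene tcp px [[450.70490137 324.68961692]] tab px [[444.3448865  335.01402189]]
wrist [ 490  200   77   73 2421] [518.65055762 228.09252375] (array([687.8, 308. ]), array([50.3, 47.5]), 84.86)
wrist [277 237  78  16 741] [316.55195682 247.16329285] (array([543. , 263.5]), array([57.6, 11.6]), 13.41)
wrist tcp px [[316.5146463  274.62807054]] tab px [[315.81975631 248.78224767]]
```

View pics/c2.png

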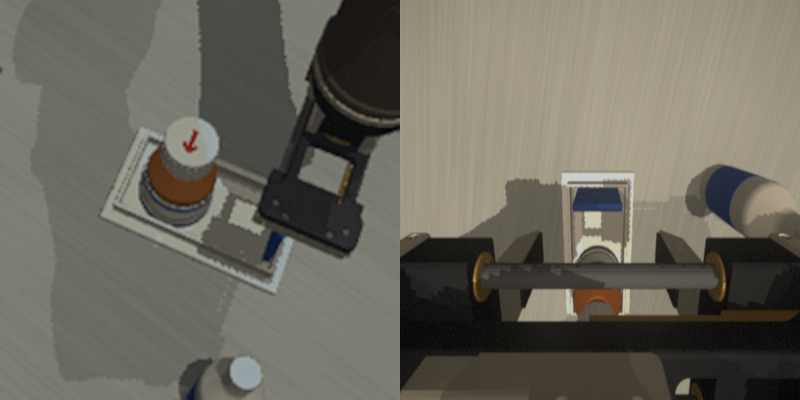

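The wrist view shows the tab centred between the open fingers (tab at (316,247), yaw 13.4°), which matches the estimate. I'll descend and grip it.

Request:
carry_out(increments=[0,0,-20,0,0,0,0,0,-30,0,0,0,-0.5,0,-30,0,0,0,-0.5,0,-15,0,0,0,0,0,0,0,0,0], grip=0)

```text
clock: 4.3
position: [0.5426, 0.2597, 0.0342]
ee_rot: [-1.947, -2.465, 0.002]
force: [-0.1, 0.6, -0.1]
width: 1.006
gripper_force: 0.0
```

Request:
carry_out(increments=[0,0,0,0,0,0,0,0,0,0,0,0,0,0,0,0,0,0,0,0,0,0,0,0,0,0,0,0,0,0,0,0,0,0,0,0], grip=1, newtons=45)

```text
clock: 5.05
position: [0.5431, 0.2601, 0.0351]
ee_rot: [1.947, 2.465, 0.001]
force: [-1.0, -0.3, 6.2]
width: 0.642
gripper_force: 45.0
```

Request:
carry_out(increments=[-5,-9,0,0,0,0.005,-10,-19,0,0,0,0.01,-10,-19,0,0,0,0.01,-10,-19,0,0,0,0.01,-10,-19,0,0,0,0.01,-10,-19,0,0,0,0.01,-10,-19,0,0,0,0.01,-10,-19,0,0,0,0.01,-10,-19,0,0,0,0.01,-10,-19,0,0,0,0.01,-9,-19,0,0,0,0.008,0,0,0,0,0,0,0,0,0,0,0,0], newtons=55)

```text
clock: 6.68
position: [0.4384, 0.0587, 0.035]
ee_rot: [1.82, 2.56, -0.004]
force: [-3.2, -7.0, 12.1]
width: 0.643
gripper_force: 55.0
```

```bash
cat > car.py <<'E'
from h import *
# carrier and dock from the scene picture
s=readout.observe(); print(s["clock"],s["position"],cv2.Rodrigues(s["ee_rot"])[0][:2,1],s["force"])
c=vision.calibration("scene"); im=vision.get_image("scene")[:,:,::-1].copy(); h=hsv(im)
import sys; cv2.imwrite(sys.argv[1],im)
D=np.array([.5235,-.18]); a=.337; R=np.array([[np.cos(a),-np.sin(a)],[np.sin(a),np.cos(a)]])
loc=lambda p:((p[:,:2]-D)@R*1000).round(1)
m=(h[...,0]>95)&(h[...,0]<130)&(h[...,1]>90)&(h[...,2]>50)
for k,st,ce in comps(m):
    if st[1]>150: print("blue",st,ce)
r=((h[...,0]<8)|(h[...,0]>172))&(h[...,1]>120)&(h[...,2]>90); r[:150]=0
for k,st,ce in comps(r,8): print("red",st,ce,"dock frame",loc(cast(c,ce,.134)))
g=(h[...,0]>45)&(h[...,0]<85)&(h[...,1]>80);g[:150]=0
for k,st,ce in comps(g): print("green",st,ce,loc(cast(c,ce,.022)))
w=(h[...,1]<45)&(h[...,2]>150); w[:180]=0;w[400:]=0;w[:,:200]=0
for k,st,ce in comps(w,60):
    p=cast(c,contour(k),.008); print("white",st,ce,rect(p))
print("tcp dock frame",loc(s["position"][None]))
E
python3 car.py pics/s2.png; python3 -c "
import cv2;cv2.imwrite('pics/s2c.png',cv2.resize(cv2.imread('pics/s2.png')[130:370,210:480],(720,600),interpolation=cv2.INTER_CUBIC)[:600])"
```

```text
6.675 [0.4383612  0.05867225 0.03496713] [0.94441209 0.32876065] [-3.18252697 -6.96019394 12.11347566]
blue [259 191  46  20 390] [282.07948718 200.37435897]
blue [240 231  47  20 285] [262.4877193  240.36491228]
blue [396 438  26  12 136] [406.82352941 445.08088235]
red [337 207   6   8  19] [339.47368421 211.31578947] dock frame [[  1.6 147.9]]
green [243 204  11  18  51] [247.94117647 212.66666667] [[  0.3 -66.7]]
tcp dock frame [[ -1.4 253.4]]
```

View pics/s2c.png

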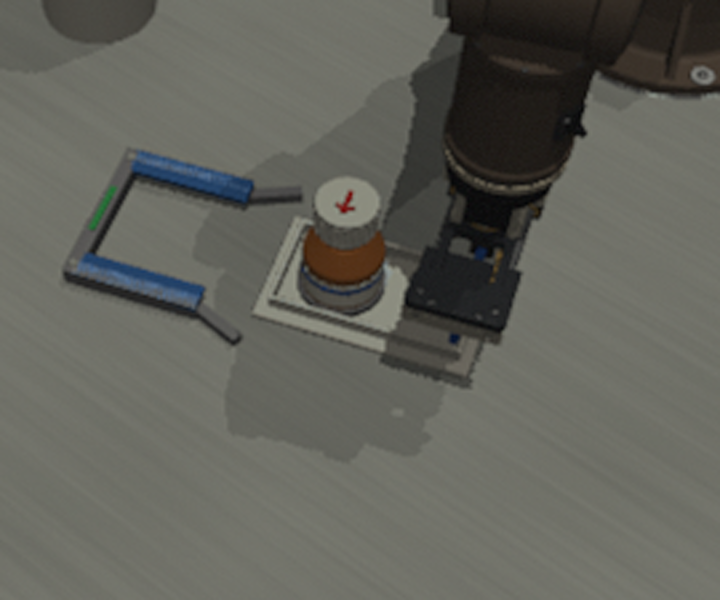

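The scene crop shows the carrier gripped and aligned in front of the dock mouth, with the cap arrow at (339,211), about 148 mm along dock y. Next I'll insert it.

Request:
carry_out(increments=[3,-5.5,1,0,0,0,4,-11.3,0,0,0,0,4,-11.3,0,0,0,0,4,-11.3,0,0,0,0,4,-11.3,0,0,0,0,4,-11.3,0,0,0,0,4,-11.3,0,0,0,0,4,-11.3,0,0,0,0,4,-11.3,0,0,0,0,4,-11.3,0,0,0,0,0,0,0,0,0,0])

```text
clock: 8.1
position: [0.4785, -0.048, 0.0356]
ee_rot: [1.819, 2.56, -0.001]
force: [0.9, -1.3, -2.9]
width: 0.64
gripper_force: 55.0
```

```bash
python3 car.py pics/s3.png
```

```text
8.1 [ 0.47849412 -0.04796819  0.03559183] [0.9444165  0.32875133] [ 0.85640322 -1.33030234 -2.94028285]
blue [259 191  16  12 128] [267.2578125 196.2890625]
blue [240 231  47  20 296] [262.9527027  240.49662162]
blue [396 433  26  17 151] [405.99337748 444.41721854]
red [283 192   6   9  17] [286.         196.70588235] dock frame [[ 3.6 33. ]]
green [243 204  11  18  51] [247.94117647 212.66666667] [[  0.3 -66.7]]
tcp dock frame [[  1.2 139.5]]
```

Request:
carry_out(increments=[2.6,-7.5,0,0,0,0,2.6,-7.5,0,0,0,0,2.6,-7.5,0,0,0,0,1.7,-4.7,0,0,0,0,0.7,-1.9,0,0,0,0,0.7,-1.9,0,0,0,0,0.7,-1.9,0,0,0,0])

```text
clock: 9.02
position: [0.4895, -0.079, 0.0356]
ee_rot: [-1.817, -2.563, -0.0]
force: [-0.7, 3.3, -2.1]
width: 0.64
gripper_force: 55.0
```

```bash
python3 car.py pics/s4.png
```

```text
9.025 [ 0.48951812 -0.07901413  0.03559808] [0.94368052 0.33085808] [-0.74388715  3.32933495 -2.14660452]
blue [285 197   8   8  32] [287.71875 199.9375 ]
blue [290 200  13   8  73] [296.04109589 203.83561644]
blue [240 231  47  21 300] [262.81666667 240.45666667]
blue [396 438  26  12 149] [406.06040268 444.65771812]
red [269 188   5   8  14] [271.42857143 192.28571429] dock frame [[3.2 0.6]]
green [243 204  11  18  51] [247.94117647 212.66666667] [[  0.3 -66.7]]
tcp dock frame [[  1.3 106.5]]
```

Not hard against the stop yet, so I'll push gently further until the force rises.

Request:
carry_out(increments=[0.7,-1.9,0,0,0,0,0.7,-1.9,0,0,0,0,0,0,0,0,0,0])

```text
clock: 9.45
position: [0.4892, -0.0797, 0.0353]
ee_rot: [-1.811, -2.561, -0.001]
force: [-7.7, 13.4, 2.8]
width: 0.642
gripper_force: 55.0
```

Request:
carry_out(increments=[0.7,-1.9,0,0,0,0,0.7,-1.9,0,0,0,0,0,0,0,0,0,0])

```text
clock: 9.82
position: [0.4891, -0.0797, 0.0352]
ee_rot: [-1.806, -2.56, -0.003]
force: [-12.8, 24.9, 10.0]
width: 0.641
gripper_force: 55.0
```

```bash
python3 car.py pics/s5.png
```

```text
9.825 [ 0.48907868 -0.07968362  0.0351877 ] [0.94201659 0.3355487 ] [-12.78150092  24.89642502  10.03369589]
blue [285 197  17  11 101] [293.06930693 202.69306931]
blue [240 231  47  20 299] [262.8361204  240.44481605]
blue [396 438  26  12 150] [406.02       444.60666667]
red [268 188   6   8  17] [271.11764706 192.58823529] dock frame [[4.1 0.3]]
green [243 204  11  18  51] [247.94117647 212.66666667] [[  0.3 -66.7]]
tcp dock frame [[  0.7 106.1]]
```

The carrier is home: TCP stopped while the push rose to about 27 N. I'll relax, release and rise, then view the cap from above.

Request:
carry_out(increments=[-1,3,0,0,0,0,-0.7,2,0,0,0,0,0,0,0,0,0,0])

```text
clock: 10.25
position: [0.4893, -0.0796, 0.0354]
ee_rot: [-1.813, -2.562, 0.0]
force: [-5.2, 8.9, 2.6]
width: 0.644
gripper_force: 55.0
```

Request:
carry_out(increments=[0,0,0,0,0,0,0,0,0,0,0,0,0,0,0,0,0,0,0,0,0,0,0,0,0,0,20,0,0,0,0,0,40,0,0,0,0,0,40,0,0,0,0,0,40,0,0,0,2,-5,25,0,0,0,12,-34,0,0,0,0,12,-34,0,0,0,0,12,-34,0,0,0,0,12,-34,0,0,0,0,10,-28,0,0,0,0,0,0,0,0,0,0,0,0,0,0,0,0], grip=0)

```text
clock: 12.25
position: [0.5505, -0.2499, 0.2004]
ee_rot: [-1.817, -2.562, -0.001]
force: [-0.2, -0.4, 0.2]
width: 1.004
gripper_force: 0.0
```

```bash
python3 car.py pics/s6.png
python3 - <<'E'
from h import *
s=readout.observe(); print(s["position"],s["ee_rot"],s["joints"].round(3))
c=vision.calibration("wrist"); im=vision.get_image("wrist")[:,:,::-1].copy(); cv2.imwrite("pics/wrist2.png",im); h=hsv(im)
w=(h[...,1]<45)&(h[...,2]>150)
for k,st,ce in comps(w,300): print("white",st,ce)
print("pred",proj(c,[.5245,-.179,.134]))
r=((h[...,0]<8)|(h[...,0]>172))&(h[...,1]>120)&(h[...,2]>90)
for k,st,ce in comps(r,40): print("red",st,ce,cast(c,ce,.134)*1000)
m=(h[...,0]>95)&(h[...,0]<130)&(h[...,1]>90)&(h[...,2]>50)
for k,st,ce in comps(m): print("blue",st,ce,rect(cast(c,contour(k),.022)),rect(cast(c,contour(k),.078)))
E
```

```text
12.25 [ 0.55051539 -0.249889    0.20039591] [0.94366141 0.33091255] [-0.16693595 -0.35217596  0.19495781]
blue [285 197  20  14 162] [294.90123457 203.63580247]
blue [314 211  12  38 160] [318.55  228.125]
blue [240 231  47  20 298] [262.77181208 240.37583893]
blue [397 438  25  12 138] [406.71014493 445.02173913]
red [269 188   5   8  14] [271.42857143 192.28571429] dock frame [[3.2 0.6]]
green [243 204  11  18  50] [248.08 212.12] [[ -1.2 -67. ]]
tcp dock frame [[  2.4 -74.9]]
[ 0.55060247 -0.24951051  0.20058662] [-1.81578436e+00 -2.56304551e+00 -7.00466170e-04] [ 0.42   0.405 -0.116  1.612  0.05   1.127  0.629]
white [ 134    0  148  153 6825] [229.64395604  41.83516484]
white [  271     0   369   299 53210] [495.34542379 135.73176095]
white [ 277   29   79  150 8935] [316.0426413  103.72076105]
white [   0   38  177  146 3968] [ 75.88079637 108.95640121]
white [281 160  71  28 792] [320.23737374 180.68308081]
white [   0  179  150  107 5093] [ 43.07598665 237.80836442]
white [ 231  261  138   54 2951] [289.85055913 296.35682819]
white [ 191  348  179   37 3686] [275.71947911 365.27672273]
pred [[315.04498226 144.07272936]]
red [301 134  31  19 196] [319.10714286 143.52040816] [[ 527.15036861 -177.65857636  134.        ]]
blue [ 280    2   74   36 1938] [313.57069143  17.24097007] (array([487. , -70.9]), array([69.1, 29.1]), 18.6) (array([493.2, -87.6]), array([58.5, 24.7]), 18.6)
blue [ 252   98   20  105 1230] [262.80813008 145.50894309] (array([ 472.8, -204.8]), array([ 16.5, 105.4]), 19.21) (array([ 481.1, -201.1]), array([14. , 89.3]), 19.21)
blue [ 360   99   14  106 1069] [366.25631431 150.83161833] (array([ 577.1, -169.7]), array([ 10.9, 106.7]), 19.32) (array([ 569.6, -171.3]), array([ 9.2, 90.4]), 19.32)
```

View pics/wrist2.png

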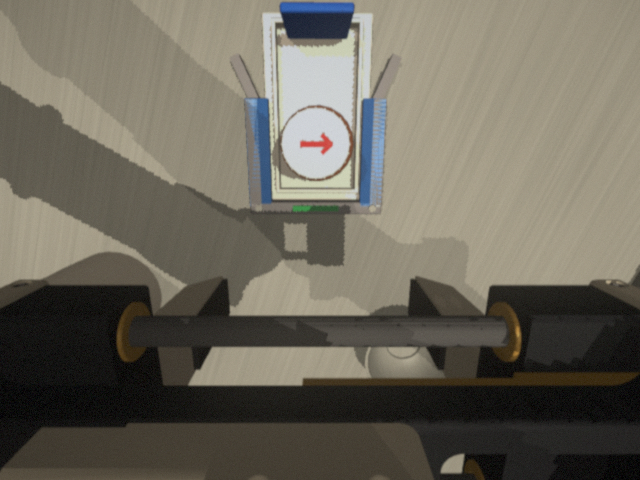

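The wrist view shows the carrier between the rails with its leading edge at the end stop (row ~200), and the cap disc at about (316.5,142.5). I'll refine the cap centre with a circle fit.

Run:
```python
from h import *
im=cv2.imread("pics/wrist2.png"); c=vision.calibration("wrist"); print(readout.observe()["position"])
g=cv2.cvtColor(im,cv2.COLOR_BGR2GRAY)[95:190,265:370]; g=cv2.resize(g,None,fx=4,fy=4,interpolation=cv2.INTER_CUBIC)
C=cv2.HoughCircles(g,cv2.HOUGH_GRADIENT_ALT,1,20,param1=150,param2=.5,minRadius=120,maxRadius=165)
for x,y,r in C[0][:4]: 
    p=[(x+.5)/4-.5+265,(y+.5)/4-.5+95]; print(p,r/4,cast(c,p,.134)*1000)
```

```text
[ 0.55066329 -0.24941686  0.20072198]
[np.float32(315.375), np.float32(144.625)] 38.322144 [[ 524.9011577  -179.21660927  134.        ]]
[np.float32(315.375), np.float32(144.625)] 34.4799 [[ 524.9011577  -179.21660927  134.        ]]
```

Request:
carry_out(increments=[-4,12,0,0,0,-0.15,-6,16,0,0,0,-0.16,-6,16,0,0,0,-0.16,-6,16,0,0,0,-0.16,-4,10.3,0,0,0,-0.16,0,0,-30,0,0,0,0,0,-30,0,0,0,0,0,0,0,0,0,0,0,0,0,0,0], grip=0)

```text
clock: 13.48
position: [0.5253, -0.1801, 0.1418]
ee_rot: [2.662, 1.666, 0.002]
force: [0.1, 0.1, 0.1]
width: 1.001
gripper_force: 0.0
```

```bash
python3 car.py pics/s7.png | head -1
```

```text
13.475 [ 0.52530067 -0.18011363  0.14180291] [ 0.89937994 -0.43716627] [0.08984948 0.1229027  0.0745958 ]
```

Request:
carry_out(increments=[-0.6,0.8,-20,0,0,0,0,0,-18,0,0,0,0,0,-5,0,0,0,0,0,0,0,0,0])

```text
clock: 14.02
position: [0.5246, -0.1797, 0.0984]
ee_rot: [2.663, 1.665, 0.001]
force: [1.2, 0.4, 0.2]
width: 1.0
gripper_force: 0.0
```

Request:
carry_out(increments=[0,0,0,0,0,0,0,0,0,0,0,0,0,0,0,0,0,0,0,0,0,0,0,0,0,0,0,0,0,0,0,0,0,0,0,0], grip=1, newtons=40)

```text
clock: 14.78
position: [0.5241, -0.1796, 0.0977]
ee_rot: [-2.664, -1.666, -0.0]
force: [-0.8, -0.5, 0.6]
width: 0.527
gripper_force: 40.0
```

Request:
carry_out(increments=[0,0,-3,0,0,0,0,0,-3,0,0,0,0,0,-2.5,0,0,0,0,0,0,0,0,0,0,0,0,0,0,0])

```text
clock: 15.4
position: [0.5242, -0.1796, 0.0894]
ee_rot: [2.664, 1.666, 0.0]
force: [-3.5, 0.8, 7.3]
width: 0.53
gripper_force: 40.0
```

Request:
carry_out(increments=[0,0,0,0,0,0.08,0,0,0,0,0,0.12,0,0,0,0,0,0.12,0,0,0,0,0,0.12])

```text
clock: 15.9
position: [0.5247, -0.1794, 0.0896]
ee_rot: [2.231, 2.211, 0.001]
force: [-0.9, 0.1, 7.2]
width: 0.528
gripper_force: 40.0
```

```bash
python3 car.py pics/s8.png; python3 -c "
from h import *; print(readout.observe()['ft_torque'])"
```

```text
15.9 [ 0.52465142 -0.17943388  0.08959261] [ 0.99995892 -0.0089927 ] [-0.92959985  0.05412087  7.24411001]
blue [290 199  15  12 100] [297.56 204.64]
blue [314 211  12  38 169] [318.69822485 228.15384615]
blue [240 231  19  13  80] [247.2375 236.5875]
blue [260 238  27  13 160] [273.06875 243.50625]
blue [396 438  26  12 145] [406.30344828 444.79310345]
green [243 211   7  11  30] [246.16666667 216.16666667] [[ 10.5 -66.7]]
white [284 219  32  28 304] [300.42434211 232.78947368] (array([ 505.3, -124.4]), array([67.8, 54. ]), 19.18)
white [287 222  47  39 159] [317.71069182 245.3081761 ] (array([498.1, -98.2]), array([104.2,  76.8]), 19.14)
tcp dock frame [[1.3 0.2]]
[ 0.22566219  0.36479162 -0.00246607]
```

The twist torque is near zero, so the cap is turning with the gripper rather than slipping. I'll continue to about 90°.

Request:
carry_out(increments=[0,0,0,0,0,0.14,0,0,0,0,0,0.14,0,0,0,0,0,0.14,0,0,0,0,0,0.14,0,0,0,0,0,0.14,0,0,0,0,0,0.14,0,0,0,0,0,0.14,0,0,0,0,0,0.15,0,0,0,0,0,0])

```text
clock: 17.08
position: [0.5247, -0.1795, 0.0896]
ee_rot: [0.703, 3.061, 0.001]
force: [-0.6, 1.0, 7.6]
width: 0.527
gripper_force: 40.0
```

Request:
carry_out(increments=[0,0,3,0,0,0,0,0,4,0,0,0,0,0,5,0,0,0,0,0,6,0,0,0,0,0,6,0,0,0,0,0,0,0,0,0])

```text
clock: 17.82
position: [0.5244, -0.1797, 0.1136]
ee_rot: [0.707, 3.06, -0.0]
force: [-0.3, 0.4, -0.7]
width: 0.529
gripper_force: 40.0
```

```bash
python3 car.py pics/s9.png
```

```text
17.825 [ 0.52439056 -0.17972291  0.11361083] [0.43854888 0.89870732] [-0.31731687  0.42779525 -0.66172161]
blue [287 199  18  12 134] [296.25373134 204.50746269]
blue [314 211  12  38 158] [318.48734177 228.25949367]
blue [240 231  47  20 301] [262.74750831 240.3986711 ]
blue [396 438  26  12 143] [406.41958042 444.86013986]
green [243 204  11  18  51] [247.94117647 212.66666667] [[  0.3 -66.7]]
white [287 222  47  39 133] [317.07518797 245.60150376] (array([498.1, -98.2]), array([104.2,  76.8]), 19.14)
tcp dock frame [[ 0.9 -0. ]]
```

Request:
carry_out(increments=[0,0,12,0,0,0,0,0,15,0,0,0,0,0,15,0,0,0,0,0,15,0,0,0,0,0,0,0,0,0,0,0,0,0,0,0,0,0,0,0,0,0])

```text
clock: 18.75
position: [0.5236, -0.1796, 0.1695]
ee_rot: [-0.707, -3.06, -0.0]
force: [-0.3, -0.3, -0.5]
width: 0.526
gripper_force: 40.0
```

```bash
python3 car.py pics/s10.png
python3 - <<'E'
from h import *
a=cv2.imread("pics/s10.png"); c=vision.calibration("side"); b=vision.get_image("side")[:,:,::-1]; cv2.imwrite("pics/side10.png",b)
s=vision.calibration("scene"); w=cv2.imread("pics/s10.png")
for z in (.113,.173,.207): print(z,proj(s,[.5247,-.1793,z]),proj(c,[.5247,-.1793,z]))
A=cv2.resize(a[110:270,210:370],(400,400),interpolation=cv2.INTER_CUBIC); B=cv2.resize(b[200:360,240:400],(400,400),interpolation=cv2.INTER_CUBIC)
cv2.imwrite("pics/c10.png",np.hstack([A,B]))
E
```

```text
18.75 [ 0.52364816 -0.17958976  0.1695051 ] [0.43847181 0.89874492] [-0.31766909 -0.25671241 -0.45501862]
blue [269 192   8   8  51] [272.19607843 195.82352941]
blue [287 198  18  13 142] [295.82394366 204.07042254]
blue [314 211  12  38 156] [318.58333333 227.91025641]
blue [240 231  47  20 298] [262.7852349  240.39597315]
blue [397 438  25  12 135] [406.9037037  445.13333333]
green [243 204  11  18  51] [247.94117647 212.66666667] [[  0.3 -66.7]]
tcp dock frame [[0.3 0.3]]
0.113 [[272.3059054  197.53608817]] [[314.09717099 273.72386597]]
0.173 [[270.22322572 179.95447355]] [[314.24338755 253.41744198]]
0.207 [[268.94808931 169.18999681]] [[314.33101391 241.24797293]]
```

View pics/c10.png

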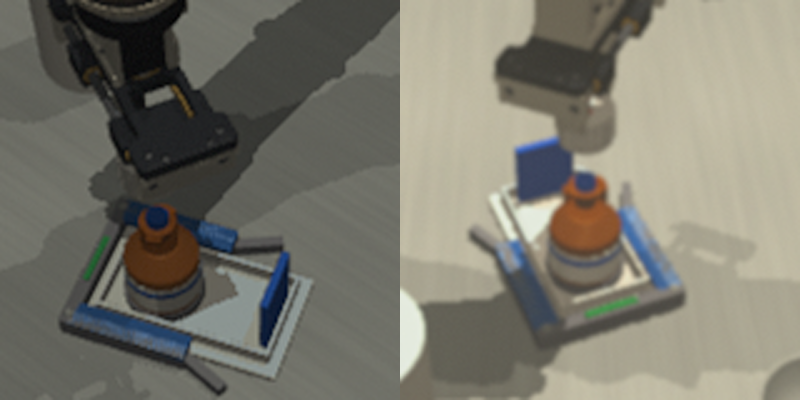

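The crops show the freed cap held level straight above the open bottle (neck opening at scene (272,196)). The carrier is still at the stop and its tab hasn't moved. Handing in.

```bash
python3 -c "
from cell import arm; print(arm.sign_off())"
```

```text
the job is handed in; nothing more can be done
None
```

I handed the job in at about 19 s. The carrier is fully home in the dock, and the freed cap is held level about 6 cm above the open bottle. The arm stayed clear of the gel bottle, towel roll and bowl throughout.

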